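Put the file box away and latch the deed cabinet

TASK

Push the file box that sticks out of the small steel cabinet fully in against the back wall while the door stands open, then swing the door shut and press it until its sprung latch rides over the strike and snaps in, so that the door stays shut when you let go. Do not slam the door, never press with more than 15 N while it latches, and leave the other things alone.

Things in the scene. Friction and masses are not known exactly. Their poses are not given: they have to be found in the camera images.
- cabinet: Small grey steel deed cabinet fixed on the table: 200 deep (its x), 220 wide (its y), 160 high, walls 10 thick, roof stopping 35 short of the front, back wall's inner face at x = +88. Origin: centre of the underside. Its open front is the plane x = -100 and faces its own -x, roughly world +y (the robot's left); its +y side is the one far from the robot and carries the strike.
- door_hinge (a point): Point on the door's vertical hinge axis at the door's top edge, (-100, -110, 156) mm in the cabinet's frame, the robot's side of the front. The grey door is a 14 thick steel panel from 2 to 232 from this axis, z = 4 to 156, 0.6 kg; its outer face is 21 out from the axis.
- door (a joint): Hinge of the door, rad: 0 = shut (nominal), grows as it opens towards the cabinet's -x; starts at 1.4 to 1.6. It turns stiffly (0.12 N m), stays where left, and can go on to -0.07. Latched it rests between -0.03 and +0.03, depending on the strike. Let go before the bolt has snapped in, it is not held: the buffer or the bolt's spring pushes it back.
- latch_case (a point): Centre of the outer flat face of the dark latch case on the door's outside near its free edge, 200 out along the door from the hinge axis and 41 in front of it; a good place to push. The case is 60 along the door, 50 high (z = 85 to 135), 20 off the door's face. Axes: x from outside inwards (the way to push), y from hinge to free edge, z up.
- bolt (a joint): Brass sprung latch bolt at the door's free edge, m: 0 = fully out (15 mm past the edge), grows as it is pressed in, to 0.013. Bevelled on the inner side, flat outside. On closing, the bevel meets the strike's nose at a door angle of 0.06 to 0.12, is driven in about 9 mm while the push needed at the latch case climbs to 6 to 9 N, then snaps out behind the nose.
- strike_middle (a point): Middle of the strike's steel nose as it is drawn, (-144, 138, 110) mm in the cabinet's frame. The real strike sits up to 6 mm deeper or shallower (along the cabinet's x; not measured), so the snap must be felt. A rubber buffer on it meets the door's edge just before the snap and gives about 8 N per mm, felt at the latch case: pushing on by pose alone soon exceeds 15 N.
- file_box: Card file box, 175 long (x), 140 wide, 120 high, 0.5 to 1 kg, standing on the cabinet's floor (its origin, the centre of the underside, is 10 above the table), sticking 30 to 60 out of the open front, a little skewed; its -x end faces out. Home, its +x end touches the back wall: origin at x = 0 in the cabinet's frame, outer end 12 inside the front.
- tape_roll: Bystander: ring of grey tape, 80 dia, 20 high, lying on the rear of the cabinet's roof; origin under its centre.
- screw_jar: Bystander: glass jar, 64 dia, 85 high; origin under its centre.
- paint_tin: Bystander: steel tin, 90 dia, 100 high; origin under its centre.
- screwdriver: Bystander: screwdriver lying on the table along its x; origin under its middle.
- torch: Bystander: hand torch lying on the table, 155 long along its x, 42 dia; origin under its middle.
- card_carton: Bystander: closed carton 90 x 130 x 60 high; origin under its centre.
- mug: Bystander: white mug, 80 dia, 90 high; origin under its centre.
Not all that is in view belongs to the job. What is shaped like the file_box but red is not meant.

How it is judged:
By the outcome, as a careful person would: the job done as asked, in the order asked, and still so for the second after the job is handed in, with the robot touching nothing.
It also fails if it takes over 61 s, if anything falls off the work surface, if the arm or the gripper's body presses on something with over 40 N, if the wrist force passes 120 N, or if a joint passes its speed limit or range.

ROBOT

A 6-joint arm with a two-finger parallel gripper is mounted at the origin on the work surface. World frame = base frame: x ahead of the robot, y to its left, z up, the work surface at z = 0. Lengths are in m, angles in rad, forces in N, time in s.
With the tool pointing down it reaches from about 0.35 to 0.775 m from the base axis. Payload 5.5 kg.
Tool frame: the origin (TCP) lies where the fingers leave the gripper's body, on its centre line; the fingertips stand env.tip_reach ahead of it and the grasp point (between the pads) lies 54 mm ahead of it (env.tip_reach is the distance from the TCP to the fingertips, in m); z points along the fingers, y is the line along which they close (so a half turn about z gives the same grasp; the last joint's range is limited). The gripper opens to 85 mm and grips with 20 to 120 N. Pads are 22 mm wide; open, the fingers measure 114 mm over their backs; the gripper's body (76 mm by 85 mm) begins 54 mm behind the grasp point. The pads swing forward as they close: fully open they stand 13 mm farther back than shut.
Start: joints at [-1.306, 0.313, 0.046, 1.304, 0, 1.431], TCP at [0.226, -0.529, 0.304] pointing down, gripper open.
Joint ranges: [-2.76, 2.76], [-0.86, 1.69], [-1.03, 1.26], [-2.2, 2.34], [-1.47, 1.5], [-3.14, 3.14]. Speed limits (rad/s): [2.57, 2.57, 3.14, 3.14, 3.14, 3.14].

INTERFACE

Orientations are given as a unit quaternion [w, x, y, z].
In Python, from workcell import status, optics, hand_in, env gives the robot as it stands.
- The arm moves only by the shell command python3 -m handwheel 'ROWS' [FORCE]. ROWS is a JSON object whose one key "deltas" holds a list of rows, each a list of 5 numbers: the opening, from -1 (shut) to 1 (fully open), then the shift along the tool's x, y, z in units of 40 mm (1.0 is 40 mm), then the turn about the tool's z in units of 10 degrees (1.0 is 10 degrees). In form: {"deltas": [[jaw, x, y, z, roll], ...]}. A call has 1 to 20 rows; each row shifts and turns the commanded pose from where the row before left it, along the tool's axes as they then stand; what a row does not reach is not made up. A row lasts 1/8 s, in which the tool goes at most 62.5 mm and 10.7 degrees, less where a joint would pass 70% of its speed; a pose out of reach is approached as far as the arm can. A call is refused whole if a number of a shift passes 1 or a number of a turn 1, either way. A call with a gripper value outside its range is refused whole. The fingers move at their own pace and stop on an object; FORCE is the grip in N (left out, the last holds). Time passes only in rows, so rows that do not move let the fingers close. It gives the time, the measured TCP pose, the force, the opening and the grip force at its end, in the units of the state.
- status.get_state(): the state, without advancing time (a new reading comes with each control period).
- optics.read_camera(name): name is "scene" or "top" or "wrist"; returns a dict with "frame" (480x640x3 uint8, red, green, blue), "depth" (480x640 float32, m along the optical axis (not along the pixel's ray), 0 where there is no reading), "vfov" (degrees; the focal length in pixels is half the picture's height over the tangent of half this angle, whatever the lens; pixels are square), "cx", "cy" (the principal point, pixels), "origin" and "attitude" of the camera in the world. Camera axes: x right, y down, z forward; pixel columns grow to the right and rows downward; lengths in m; the calibration is good to about 2 mm. The wrist camera is an equidistant fisheye: a pixel r from the principal point sees the ray r / f radians off the axis. A picture is of the moment at which its call begins.
- hand_in(): hands the job in; it is judged then, once.
The state is a dict: "clock": time; "joint_pos": joint angles; "qvel": joint speeds; "tau": joint torques, N m; "tcp_pos": TCP position; "orientation": TCP orientation; "wrist_force": force on the tool from outside, world axes, zero at the start; "ft_torque": the same for the moment, N m; "finger_gap": finger opening in m; "grip_force": force on a finger pad.
Only numpy, scipy, OpenCV 4.12 (cv2) and the standard library are available. Lean on these libraries where they do the work, as an engineer would, in place of code of your own. Each camera call takes 0.05 s, during which the arm holds its last target. There are 200 camera calls.

## Working session

There is one attempt and no reset: what is moved stays moved. The work goes in short steps, Python scripts to look and compute and a shell command to move; the robot and the scene stay as the last step left them, time stands still between calls to the robot, and variables do not carry over. Pictures are saved under pics/ and viewed, at most 10 in all, crops included, and the job is handed in when it is done.

```bash
mkdir -p pics; ls
cat > h.py <<'E'
import numpy as np, cv2
from scipy.spatial.transform import Rotation as R
from workcell import status, optics, env
def rot(q): return R.from_quat([q[1],q[2],q[3],q[0]]).as_matrix()
def cam(n):
    c=optics.read_camera(n); c['f']=240/np.tan(np.radians(c['vfov'])/2)
    a=np.array(c['attitude'],float); c['Rm']=a if a.shape==(3,3) else rot(a)
    c['o']=np.array(c['origin'],float); return c
def ray(c,u,v):
    return c['Rm']@np.array([(u-c['cx'])/c['f'],(v-c['cy'])/c['f'],1.])
def onz(c,u,v,z):
    d=ray(c,u,v); return c['o']+d*(z-c['o'][2])/d[2]
def cloud(c):
    u,v=np.meshgrid(np.arange(640),np.arange(480)); d=c['depth']
    p=np.stack([(u-c['cx'])/c['f']*d,(v-c['cy'])/c['f']*d,d],-1)
    return p@c['Rm'].T+c['o']
def save(c,n): cv2.imwrite('pics/'+n,c['frame'][:,:,::-1])
E
python3 - <<'E'
from h import *
import pickle
for n in('scene','top'):
    c=cam(n); save(c,n+'1.png'); pickle.dump(c,open(n+'.pkl','wb'))
    print(n,c['o'],c['Rm'].round(3).tolist(),c['f'],c['cx'],c['cy'])
s=status.get_state(); print({k:np.round(v,3).tolist() for k,v in s.items()}, env.tip_reach)
E
```

```text
pics
scene [1.07073534 0.72624934 1.1686682 ] [[-0.768, 0.487, -0.416], [0.64, 0.568, -0.518], [-0.016, -0.664, -0.748]] 592.6570999689318 322.34258796300827 243.12274857538208
top [0.1947193  0.00885901 1.60689576] [[-0.017, -0.982, 0.188], [-1.0, 0.019, 0.009], [-0.013, -0.188, -0.982]] 560.203034594439 313.8734852536334 242.01069447596353
{'clock': 0.1, 'joint_pos': [-1.306, 0.314, 0.045, 1.304, -0.0, 1.431], 'qvel': [-0.0, -0.0, 0.001, 0.0, -0.002, 0.0], 'tau': [0.002, -48.173, 29.924, 0.013, -0.0, -0.0], 'tcp_pos': [0.226, -0.528, 0.303], 'orientation': [-0.001, 0.98, 0.201, -0.0], 'wrist_force': [-0.468, -1.151, 0.009], 'ft_torque': [-0.05, 0.073, -0.073], 'grip_force': 0.0, 'finger_gap': 0.085} 0.0726
```

View pics/scene1.png

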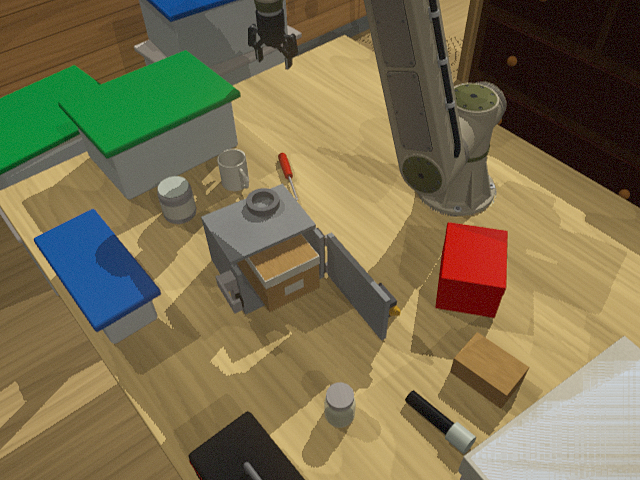

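View pics/top1.png

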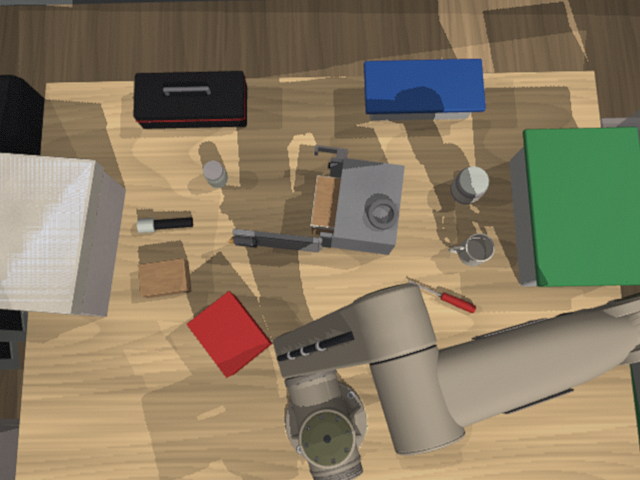

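The top view shows the cabinet at about (365,205), the file box sticking out at (325,203), the open door from (320,240) to (235,238) and the jar at (215,173). The scene view agrees: the box is at (285,275), the door at (360,285), and the decoy red box is separate at (475,270).

Run:
```python
from h import *
import pickle
T=pickle.load(open('top.pkl','rb'));S=pickle.load(open('scene.pkl','rb'))
def rect(P,m,name):
    q=P[m]; 
    r=cv2.minAreaRect((q[:,:2]*1000).astype(np.float32)); print(name,len(q),'z',np.median(q[:,2]).round(4),'c',np.round(r[0],1),'size',np.round(r[1],1),'ang',round(r[2],2), np.round(cv2.boxPoints(r)).tolist())
for n,c in(('top',T),('scene',S)):
    P=cloud(c); x,y,z=P[...,0],P[...,1],P[...,2]; f=c['frame'].astype(int)
    hsv=cv2.cvtColor(c['frame'],cv2.COLOR_RGB2HSV); grey=hsv[...,1]<60
    def comp(m,seed):
        k=cv2.morphologyEx(m.astype(np.uint8),cv2.MORPH_OPEN,np.ones((2,2)))
        _,l=cv2.connectedComponents(k,connectivity=4); return l==l[seed[1],seed[0]]
    s={'top':dict(roof=(350,230),door=(285,240),box=(325,205)),'scene':dict(roof=(235,225),door=(345,258),box=(285,255))}[n]
    for (u,v) in s.values(): print(n,u,v,P[v,u].round(3),hsv[v,u])
    v,u=s['roof'][::-1]; m=comp(grey&(abs(z-.16)<.006),s['roof']); rect(P,m,'roof')
    reg=(x>.3)&(x<.7)&(y>-.2)&(y<.35)
    dm=reg&grey&(abs(z-.156)<.008)&~cv2.dilate(m.astype(np.uint8),np.ones((5,5))).astype(bool)
    for k in [dm]:
        nl,l,st,ce=cv2.connectedComponentsWithStats(k.astype(np.uint8))
        for i in range(1,nl):
            if st[i,4]>25: rect(P,l==i,'door? px %s'%ce[i].round())
    brown=(hsv[...,1]>=60)&reg
    bm=brown&(abs(z-.13)<.008); nl,l,st,ce=cv2.connectedComponentsWithStats(bm.astype(np.uint8))
    for i in range(1,nl):
        if st[i,4]>60: rect(P,l==i,'box? px %s'%ce[i].round())
    cs=reg&(abs(z-.135)<.004)&grey; nl,l,st,ce=cv2.connectedComponentsWithStats(cs.astype(np.uint8))
    for i in range(1,nl):
        if st[i,4]>25: rect(P,l==i,'case? px %s'%ce[i].round())
```

```text
top 350 230 [ 0.502 -0.073  0.16 ] [165   4 130]
top 285 240 [0.48  0.099 0.153] [165   9  57]
top 325 205 [ 0.579 -0.009  0.133] [ 15 116 163]
roof 3914 z 0.16 c [ 456.  -117.9] size [182.7 555.3] ang 81.13 [[168.0, -165.0], [716.0, -251.0], [744.0, -70.0], [196.0, 15.0]]
door? px [382. 214.] 263 z 0.1595 c [ 543.5 -160.2] size [50.8 48.8] ang 34.15 [[509.0, -154.0], [536.0, -195.0], [578.0, -166.0], [551.0, -126.0]]
door? px [276. 236.] 475 z 0.1558 c [491.  121.1] size [236.3  15.9] ang 82.4 [[468.0, 5.0], [483.0, 3.0], [515.0, 237.0], [499.0, 239.0]]
door? px [326. 236.] 46 z 0.1509 c [489.6  -8.6] size [29.2 16.3] ang 88.69 [[481.0, -23.0], [497.0, -23.0], [498.0, 6.0], [482.0, 6.0]]
box? px [325. 201.] 1148 z 0.1302 c [590.7  -9.1] size [ 66.7 141.2] ang 81.12 [[516.0, -31.0], [655.0, -53.0], [666.0, 13.0], [526.0, 35.0]]
case? px [245. 240.] 133 z 0.1349 c [485.5 209.9] size [57.5 21.6] ang 83.0 [[471.0, 183.0], [493.0, 180.0], [500.0, 237.0], [478.0, 240.0]]
scene 235 225 [ 0.63  -0.148  0.161] [ 25  12 133]
scene 345 258 [0.495 0.088 0.15 ] [18 35 73]
scene 285 255 [ 0.584 -
[... 865 characters left out ...]

case? px [338. 254.] 33 z 0.1357 c [490.6  61.2] size [57.4  3.8] ang 83.96 [[486.0, 33.0], [489.0, 32.0], [495.0, 90.0], [492.0, 90.0]]
case? px [356. 275.] 39 z 0.1341 c [500.  132.3] size [57.8  4. ] ang 82.14 [[494.0, 104.0], [498.0, 103.0], [506.0, 161.0], [502.0, 161.0]]
case? px [388. 294.] 97 z 0.1356 c [481.6 211.7] size [62.6 17.2] ang 75.29 [[465.0, 184.0], [482.0, 179.0], [498.0, 240.0], [481.0, 244.0]]
case? px [370. 291.] 27 z 0.135 c [507.  183.4] size [37.7  4.2] ang 80.13 [[502.0, 165.0], [506.0, 165.0], [512.0, 202.0], [508.0, 202.0]]
case? px [383. 305.] 34 z 0.1353 c [510.7 223.9] size [11.1 33.5] ang 12.49 [[502.0, 239.0], [509.0, 206.0], [520.0, 209.0], [512.0, 241.0]]
```

Run:
```python
from h import *
import pickle
for n in('top','scene'):
    c=pickle.load(open(n+'.pkl','rb'))
    P=cloud(c); x,y,z=P[...,0],P[...,1],P[...,2]
    m=(x>.43)&(x<.8)&(y>-.27)&(y<.02)&(abs(z-.16)<.004)
    m=cv2.morphologyEx(m.astype(np.uint8),cv2.MORPH_OPEN,np.ones((5,5)))
    nl,l,st,ce=cv2.connectedComponentsWithStats(m); i=1+np.argmax(st[1:,4]); q=P[l==i]
    r=cv2.minAreaRect((q[:,:2]*1000).astype(np.float32)); print(n,np.round(r[0],1),np.round(r[1],1),r[2],np.round(cv2.boxPoints(r)).tolist())
    # walls front strip z~.16 sides
    # box outer face: lowest points from scene
    reg=(x>.5)&(x<.7)&(y>0.0)&(y<.08)&(z>.03)&(z<.12)
    if n=='scene':
        q=P[reg]; A=np.c_[q[:,:2],np.ones(len(q))]; 
        # fit plane y = a x + b
        from scipy.optimize import least_squares
        s=least_squares(lambda p:p[0]*(q[:,0]-.59)+p[1]-q[:,1],[0,0.03],loss='soft_l1',f_scale=.003).x; print('face',s,len(q),np.std(s[0]*(q[:,0]-.59)+s[1]-q[:,1]))
```

```text
top [ 627.6 -102.5] [12.2 14.5] 4.0927863121032715 [[621.0, -96.0], [622.0, -110.0], [634.0, -109.0], [633.0, -95.0]]
scene [ 625.6 -118.8] [142.6 170.8] 40.735538482666016 [[516.0, -101.0], [627.0, -230.0], [735.0, -137.0], [624.0, -8.0]]
face [-0.14285033  0.02237788] 1305 0.004074551944295958
```

Run:
```python
from h import *
import pickle
for n in('top','scene'):
    c=pickle.load(open(n+'.pkl','rb'))
    P=cloud(c); x,y,z=P[...,0],P[...,1],P[...,2]
    m=(x>.46)&(x<.8)&(y>-.27)&(y<.02)&(z>.145)&(z<.172)
    hsv=cv2.cvtColor(c['frame'],cv2.COLOR_RGB2HSV); m&=hsv[...,1]<60
    m=cv2.morphologyEx(m.astype(np.uint8),cv2.MORPH_CLOSE,np.ones((3,3)))
    m=cv2.morphologyEx(m,cv2.MORPH_OPEN,np.ones((9,9)))
    nl,l,st,ce=cv2.connectedComponentsWithStats(m); i=1+np.argmax(st[1:,4])
    v,u=np.nonzero(l==i)
    q=np.array([onz(c,a,b,.16)[:2] for a,b in zip(u,v)])*1000
    r=cv2.minAreaRect(q.astype(np.float32)); print(n,len(q),np.round(r[0],1),np.round(r[1],1),r[2],np.round(cv2.boxPoints(r)).tolist())
    # wall strip corners (front) - z~.155 beyond roof
```

```text
top 4212 [ 579. -125.] [164.9 223.8] 81.1656723022461 [[456.0, -189.0], [677.0, -224.0], [702.0, -61.0], [481.0, -26.0]]
scene 4305 [ 583.7 -121.9] [174.2 228.4] 79.4089126586914 [[455.0, -187.0], [680.0, -228.0], [712.0, -57.0], [487.0, -15.0]]
```

```bash
python3 -m handwheel '{"deltas": [[1,0,0,0,-0.97],[1,0,0,0,-0.97],[1,0,0,0,-0.97],[1,0,0,0,-0.97],[1,0,0,0,-0.97],[1,0,0,0,-0.97]]}'
cat >> h.py <<'E'
O=np.array([.5822,-.1072]);CX=np.array([-.1535,-.988]);CY=np.array([.988,-.1535])
def here(tx=None,ty=None,tz=None):
    s=status.get_state(); p=np.array(s['tcp_pos']);M=rot(s['orientation'])
    c=p[:2]-O
    print('t',round(s['clock'],2),'tcp',p.round(4),'cab',(c@CX).round(4),(c@CY).round(4),'yaw',np.degrees(np.arctan2(M[1,0],M[0,0])).round(1),'F',np.round(s['wrist_force'],1),'j',np.round(s['joint_pos'],2))
    if tx is not None: print('tool units',(M.T@(np.array([tx,ty,tz])-p)/.04).round(3))
E
python3 -c "
from h import *
here(.596,.11,.303)"
```

```text
clock: 0.85
tcp_pos: [0.2264, -0.5283, 0.3034]
orientation: [-0.0, 0.756, 0.654, 0.0]
wrist_force: [-0.7, -0.7, 0.7]
finger_gap: 0.0852
grip_force: 0.0
t 0.85 tcp [ 0.2264 -0.5283  0.3034] cab 0.4707 -0.2869 yaw 81.7 F [-0.7 -0.7  0.7] j [-1.31  0.31  0.05  1.3  -0.    0.41]
tool units [17.123  6.844  0.022]
```

```bash
python3 -m handwheel '{"deltas": [[1,0.95,0.38,0,0],[1,0.95,0.38,0,0],[1,0.95,0.38,0,0],[1,0.95,0.38,0,0],[1,0.95,0.38,0,0],[1,0.95,0.38,0,0],[1,0.95,0.38,0,0],[1,0.95,0.38,0,0],[1,0.95,0.38,0,0],[1,0.95,0.38,0,0],[1,0.95,0.38,0,0],[1,0.95,0.38,0,0],[1,0.95,0.38,0,0],[1,0.95,0.38,0,0],[1,0.95,0.38,0,0],[1,0.95,0.38,0,0],[1,0.95,0.38,0,0],[1,0.95,0.38,0,0]]}'
python3 -c "
from h import *
here(.605,.09,.178)"
```

```text
clock: 3.1
tcp_pos: [0.5997, 0.108, 0.3033]
orientation: [-0.0, 0.758, 0.652, -0.0]
wrist_force: [0.4, -1.0, 0.1]
finger_gap: 0.0853
grip_force: 0.0
t 3.1 tcp [0.5997 0.108  0.3033] cab -0.2153 -0.0157 yaw 81.4 F [ 0.4 -1.   0.1] j [ 0.05  0.38  0.14  1.33 -0.    1.77]
tool units [-0.425  0.201  3.133]
```

```bash
python3 -m handwheel '{"deltas": [[1,-0.1,0.4,0.8,0],[1,-0.1,0,0.9,0],[1,-0.1,0,0.9,0],[1,0,0,0.75,0],[1,0,0,0,0]]}'
python3 -c "
from h import *
here()
c=cam('wrist'); save(c,'w1.png')"
```

```text
clock: 3.72
tcp_pos: [0.6112, 0.0924, 0.1668]
orientation: [-0.002, 0.758, 0.652, -0.003]
wrist_force: [-0.2, 0.5, 0.8]
finger_gap: 0.0851
grip_force: 0.0
t 3.73 tcp [0.6112 0.0924 0.1668] cab -0.2017 -0.002 yaw 81.4 F [-0.2  0.5  0.8] j [ 0.02  0.47 -0.06  1.04 -0.    1.74]
```

View pics/w1.png

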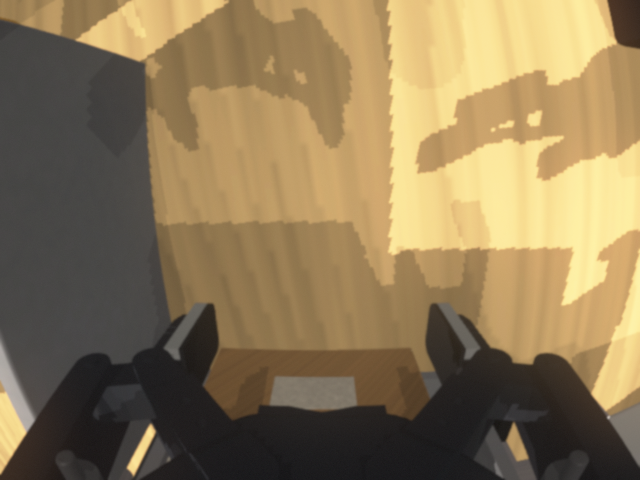

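The wrist view shows the fingers, tips at (200,330) and (440,330), straddling the box's outer end at (215–425,350+). They are centred on it and clear of the door at the left.

```bash
python3 -m handwheel '{"deltas": [[1,-0.6,0,-0.08,0],[1,-0.5,0,0,0],[1,-0.3,0,0,0],[1,-0.2,0,0,0],[1,-0.2,0,0,0],[1,-0.2,0,0,0],[1,-0.15,0,0,0],[1,-0.15,0,0,0],[1,0,0,0,0]]}'
python3 -c "
from h import *
here()"
```

```text
clock: 4.9
tcp_pos: [0.6001, 0.0024, 0.1738]
orientation: [-0.0, 0.758, 0.652, 0.001]
wrist_force: [0.8, 5.1, 3.3]
finger_gap: 0.0855
grip_force: 2.4
t 4.9 tcp [0.6001 0.0024 0.1738] cab -0.111 0.0009 yaw 81.4 F [0.8 5.1 3.3] j [-0.13  0.43 -0.11  1.03  0.    1.59]
```

```bash
python3 -m handwheel '{"deltas": [[1,-0.1,0,0.05,0],[1,-0.1,0,0,0],[1,0,0,0,0]]}'
python3 -m handwheel '{"deltas": [[1,-0.07,0,0,0],[1,0,0,0,0]]}'
python3 -c "
from h import *
here()"
```

```text
clock: 5.28
tcp_pos: [0.5992, -0.0049, 0.1722]
orientation: [-0.0, 0.758, 0.653, 0.002]
wrist_force: [0.1, 7.3, 6.0]
finger_gap: 0.0853
grip_force: 3.5
clock: 5.52
tcp_pos: [0.5988, -0.0075, 0.1722]
orientation: [-0.0, 0.758, 0.653, 0.002]
wrist_force: [1.1, 7.3, 5.1]
finger_gap: 0.0858
grip_force: 3.8
t 5.53 tcp [ 0.5988 -0.0075  0.1722] cab -0.101 0.0011 yaw 81.5 F [1.1 7.3 5.1] j [-0.15  0.42 -0.12  1.02  0.    1.57]
```

Still sliding at constant friction; continue in small steps until the force climbs.

```bash
python3 -m handwheel '{"deltas": [[1,-0.07,0,0,0],[1,0,0,0,0]]}' | egrep 'force|tcp'
python3 -m handwheel '{"deltas": [[1,-0.07,0,0,0],[1,0,0,0,0]]}'| egrep 'force|tcp'
python3 -m handwheel '{"deltas": [[1,-0.07,0,0,0],[1,0,0,0,0]]}'| egrep 'force|tcp'
python3 -c "
from h import *
here()"
```

```text
tcp_pos: [0.5984, -0.0103, 0.1722]
wrist_force: [0.2, 7.7, 5.1]
grip_force: 3.8
tcp_pos: [0.5982, -0.0125, 0.1722]
wrist_force: [2.6, 10.3, 5.3]
grip_force: 5.0
tcp_pos: [0.5983, -0.0131, 0.1724]
wrist_force: [4.4, 17.8, 5.1]
grip_force: 9.6
t 6.28 tcp [ 0.5983 -0.0131  0.1724] cab -0.0955 0.0015 yaw 81.5 F [ 4.4 17.8  5.1] j [-0.16  0.42 -0.12  1.02  0.01  1.56]
```

```bash
python3 -m handwheel '{"deltas": [[1,-0.07,0,0,0],[1,0,0,0,0]]}' | egrep 'force|tcp'
python3 -m handwheel '{"deltas": [[1,0.4,0,0,0],[1,0.9,0,0,0],[1,0.9,0,0,0],[1,0.4,0,-0.8,0],[1,0,0,-0.95,0],[1,0,0,-0.95,0],[1,0,0,-0.5,0],[1,0,0,0,0]]}'
python3 - <<'E'
from h import *
here()
c=cam('top'); P=cloud(c); save(c,'top2.png'); hsv=cv2.cvtColor(c['frame'],cv2.COLOR_RGB2HSV)
x,y,z=P[...,0],P[...,1],P[...,2]
cab=(P[...,:2]-O); cx=cab@CX; cy=cab@CY
m=(abs(z-.13)<.008)&(hsv[...,1]>60)&(abs(cy)<.09)&(cx<0)&(cx>-.16)
for lo in np.arange(-.06,.06,.02):
    k=m&(cy>lo)&(cy<lo+.02); print(round(lo+.01,2),k.sum(),cx[k].min().round(4) if k.any() else None)
E
```

```text
tcp_pos: [0.5985, -0.0135, 0.1725]
wrist_force: [6.8, 27.1, 4.4]
grip_force: 14.2
clock: 7.52
tcp_pos: [0.6126, 0.0824, 0.3006]
orientation: [0.001, 0.758, 0.652, 0.001]
wrist_force: [0.1, -0.2, -0.1]
finger_gap: 0.0856
grip_force: 0.0
t 7.53 tcp [0.6126 0.0824 0.3006] cab -0.192 0.0009 yaw 81.4 F [ 0.1 -0.2 -0.1] j [ 0.    0.4   0.16  1.33 -0.    1.73]
-0.05 55 -0.0859
-0.03 51 -0.0859
-0.01 51 -0.0856
0.01 54 -0.0858
0.03 55 -0.0857
0.05 53 -0.0861
```

```bash
python3 -m handwheel '{"deltas": [[-1,0,0,0,-0.92],[-1,0,0,0,-0.92],[-1,0,0,0,-0.92],[-1,0,0,0,-0.92],[-1,0,0,0,-0.92],[-1,0,0,0,-0.92],[-1,0,0,0,-0.92],[-1,0,0,0,-0.92],[-1,0,0,0,-0.92],[-1,0,0,0,-0.8]]}' 30
python3 - <<'E'
from h import *
here(.425,.205,.3)
c=cam('top'); P=cloud(c); hsv=cv2.cvtColor(c['frame'],cv2.COLOR_RGB2HSV)
x,y,z=P[...,0],P[...,1],P[...,2]
m=((hsv[...,0]<6)|(hsv[...,0]>174))&(hsv[...,1]>150)&(z>.03)&(y>.05)
for lo in np.arange(.06,.34,.04):
    k=m&(y>lo)&(y<lo+.04); print(round(lo,2),k.sum(),x[k].max().round(3) if k.any() else None, z[k].max().round(3) if k.any() else None)
for a,z0 in (((.475,.2095),0),):
    k=(abs(z-.135)<.004)&(hsv[...,1]<60)&(x>.42)&(x<.53)&(y>.15)&(y<.26); r=cv2.minAreaRect((P[k][:,:2]*1000).astype(np.float32)); print(r,cv2.boxPoints(r).round())
E
```

```text
clock: 8.82
tcp_pos: [0.6111, 0.0824, 0.2967]
orientation: [-0.002, 0.066, 0.998, -0.0]
wrist_force: [-0.3, -0.1, -0.2]
finger_gap: 0.0003
grip_force: 0.0
t 8.82 tcp [0.6111 0.0824 0.2967] cab -0.1918 -0.0006 yaw 172.5 F [-0.3 -0.1 -0.2] j [ 0.    0.4   0.15  1.33 -0.    0.14]
tool units [ 5.015  2.427 -0.066]
0.06 0 None None
0.1 0 None None
0.14 0 None None
0.18 0 None None
0.22 263 0.999 0.127
0.26 195 0.862 0.128
0.3 39 0.861 0.128
0.34 20 0.862 0.079
((489.2614440917969, 232.52252197265625), (22.332490921020508, 8.47832202911377), 1.335273265838623) [[478. 237.]
 [478. 228.]
 [501. 229.]
 [500. 237.]]
```

```bash
python3 - <<'E'
from h import *
import pickle
c=pickle.load(open('top.pkl','rb')); P=cloud(c); hsv=cv2.cvtColor(c['frame'],cv2.COLOR_RGB2HSV)
x,y,z=P[...,0],P[...,1],P[...,2]
m=((hsv[...,0]<8)|(hsv[...,0]>172))&(hsv[...,1]>150)&(z>.03)&(x<.5)
for lo in np.arange(.02,.36,.04):
    k=m&(y>lo)&(y<lo+.04); print(round(lo,2),k.sum(),x[k].max().round(3) if k.any() else None, z[k].max().round(3) if k.any() else None)
E
python3 -m handwheel '{"deltas": [[-1,0.95,0.45,0,0],[-1,0.95,0.45,0,0],[-1,0.95,0.45,0,0],[-1,0.95,0.45,0,0],[-1,0.95,0.45,0,0],[-1,0.25,0.18,0,0],[-1,0,0,0,0]]}'
python3 -c "
from h import *
here(.425,.205,.17)"
```

```text
0.02 0 None None
0.06 0 None None
0.1 0 None None
0.14 251 0.258 0.129
0.18 733 0.308 0.131
0.22 1199 0.352 0.129
0.26 1010 0.343 0.132
0.3 524 0.315 0.13
0.34 80 0.284 0.13
clock: 9.75
tcp_pos: [0.4266, 0.2063, 0.2985]
orientation: [-0.0, 0.068, 0.998, -0.0]
wrist_force: [-1.0, -1.3, -0.4]
finger_gap: 0.0003
grip_force: 0.0
t 9.75 tcp [0.4266 0.2063 0.2985] cab -0.2859 -0.2019 yaw 172.2 F [-1.  -1.3 -0.4] j [ 0.28  0.12 -0.21  1.24 -0.    0.42]
tool units [ 0.034 -0.036  3.212]
```

```bash
python3 -m handwheel '{"deltas": [[-1,0,0.2,0.8,0],[-1,0,0,0.9,0],[-1,0,0,0.9,0],[-1,0,0,0.55,0],[-1,0,0,0.05,0],[-1,-0.3,0,0,0],[-1,-0.25,0,0,0],[-1,-0.15,0,0,0],[-1,0,0,0,0]]}'
python3 -c "
from h import *
here()
c=cam('wrist'); save(c,'w2.png')"
```

```text
clock: 10.88
tcp_pos: [0.4567, 0.2102, 0.1715]
orientation: [0.001, 0.068, 0.998, 0.0]
wrist_force: [-0.3, 0.6, 0.1]
finger_gap: -0.0002
grip_force: 0.0
t 10.88 tcp [0.4567 0.2102 0.1715] cab -0.2943 -0.1727 yaw 172.2 F [-0.3  0.6  0.1] j [ 0.27  0.26 -0.37  0.94 -0.    0.41]
```

View pics/w2.png

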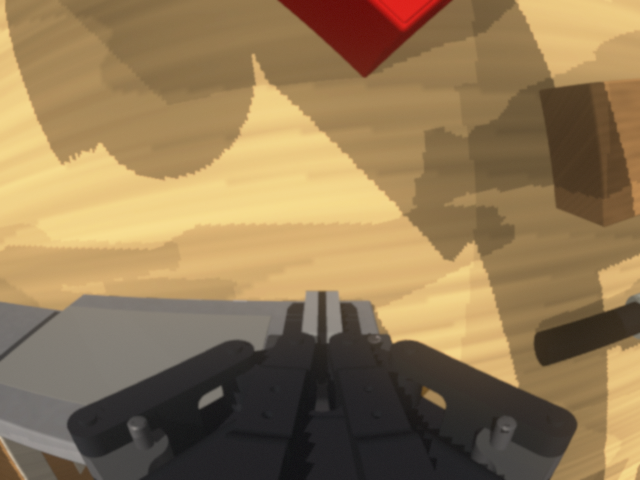

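The closed fingers at (322,300) stand in front of the latch case at (270–378,305), centred along it. The red box and the torch are clear.

```bash
python3 -m handwheel '{"deltas": [[-1,-0.1,0,0,0],[-1,-0.1,0,0,0],[-1,-0.264,0.061,0,0.3],[-1,-0.264,0.061,0,0.3],[-1,-0.264,0.061,0,0.3],[-1,-0.264,0.061,0,0.3],[-1,-0.264,0.061,0,0.3],[-1,-0.264,0.061,0,0.3],[-1,-0.264,0.061,0,0.3],[-1,-0.264,0.061,0,0.3]]}'
cat >> h.py <<'E'
H=np.array([.4888,.006])
def arc():
    s=status.get_state(); p=np.array(s['tcp_pos'])[:2]-H; M=rot(s['orientation']); n=M[:2,0];d=M[:2,1]
    F=np.array(s['wrist_force'])
    print('t',round(s['clock'],2),'along n',(p@n*1000).round(1),'d',(p@d*1000).round(1),'tool yaw-shut deg',(np.degrees(np.arctan2(n[1],n[0]))-81.17).round(2),'Fn',(F[:2]@n).round(1),'Fd',(F[:2]@d).round(1),'z',round(s['tcp_pos'][2],4), 'contact-angle est', np.degrees(np.arctan2(p@CY*0+(p@-CX),p@CY)-np.arctan2(52,200)).round(2))
E
python3 -c "
from h import *
arc()"
```

```text
clock: 12.18
tcp_pos: [0.5497, 0.2014, 0.171]
orientation: [-0.0, 0.275, 0.962, 0.0]
wrist_force: [-1.2, 1.1, 0.4]
finger_gap: -0.0004
grip_force: 0.4
t 12.18 along n 51.5 d 198.1 tool yaw-shut deg 66.95 Fn 1.6 Fd 0.3 z 0.171 contact-angle est 66.95
```

Contact and geometry agree; continue the arc.

```bash
python3 -m handwheel '{"deltas": [[-1,-0.264,0.063,0,0.3],[-1,-0.264,0.063,0,0.3],[-1,-0.264,0.063,0,0.3],[-1,-0.264,0.063,0,0.3],[-1,-0.264,0.063,0,0.3],[-1,-0.264,0.063,0,0.3],[-1,-0.264,0.063,0,0.3],[-1,-0.264,0.063,0,0.3],[-1,-0.264,0.063,0,0.3],[-1,-0.264,0.063,0,0.3]]}'
python3 -c "
from h import *
arc()"
python3 -m handwheel '{"deltas": [[-1,-0.264,0.063,0,0.3],[-1,-0.264,0.063,0,0.3],[-1,-0.264,0.063,0,0.3],[-1,-0.264,0.063,0,0.3],[-1,-0.264,0.063,0,0.3],[-1,-0.264,0.063,0,0.3]]}'
python3 -c "
from h import *
arc()"
```

```text
clock: 13.42
tcp_pos: [0.6407, 0.1444, 0.1709]
orientation: [-0.0, 0.514, 0.858, -0.0]
wrist_force: [-0.2, 1.1, 0.6]
finger_gap: 0.0
grip_force: 0.3
t 13.43 along n 50.5 d 199.2 tool yaw-shut deg 36.94 Fn 1.1 Fd 0.3 z 0.1709 contact-angle est 36.61
clock: 14.18
tcp_pos: [0.6769, 0.0907, 0.1707]
orientation: [-0.0, 0.642, 0.767, -0.0]
wrist_force: [-0.3, 0.1, -0.2]
finger_gap: 0.0003
grip_force: 0.3
t 14.18 along n 50.3 d 200.1 tool yaw-shut deg 18.94 Fn 0.2 Fd -0.3 z 0.1707 contact-angle est 18.49
```

```bash
python3 -m handwheel '{"deltas": [[-1,-0.175,0.043,0,0.2],[-1,-0.175,0.043,0,0.2],[-1,-0.175,0.043,0,0.2],[-1,-0.175,0.043,0,0.2],[-1,-0.088,0.022,0,0.1],[-1,-0.088,0.022,0,0.1],[-1,-0.088,0.022,0,0.1],[-1,0,0,0,0]]}'
python3 - <<'E'
from h import *
arc()
c=cam('top'); save(c,'top3.png'); i=cv2.resize(c['frame'][120:270,220:420,::-1],(800,600),interpolation=cv2.INTER_CUBIC); cv2.imwrite('pics/top3c.png',i)
E
```

```text
clock: 15.18
tcp_pos: [0.6903, 0.053, 0.1712]
orientation: [0.0, 0.712, 0.702, -0.0]
wrist_force: [-0.5, -0.3, 0.5]
finger_gap: -0.0001
grip_force: 0.0
t 15.18 along n 49.9 d 200.8 tool yaw-shut deg 7.99 Fn -0.3 Fd -0.5 z 0.1712 contact-angle est 7.39
```

View pics/top3c.png

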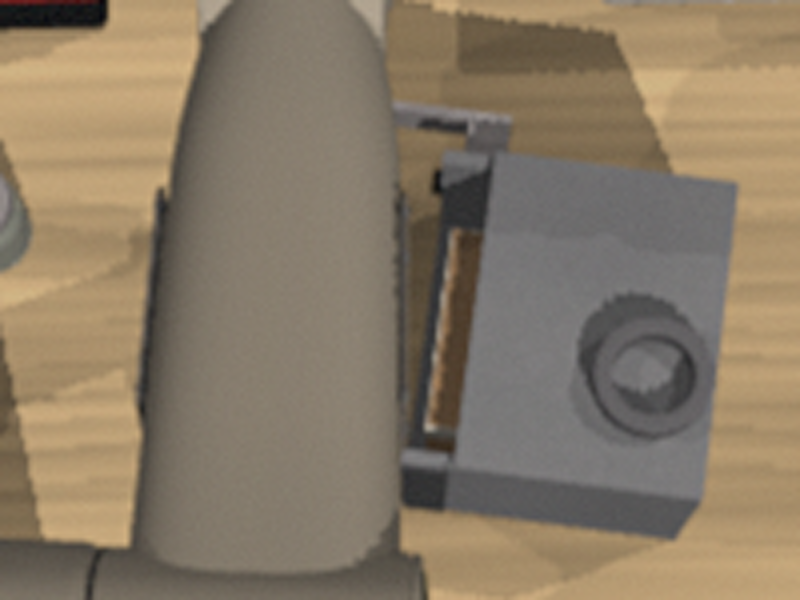

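The arm hides the door at (280,300), and the box edge is well inside at (445,330). I'll feel the rest from force, in roughly 1 mm rows.

```bash
for i in 1; do python3 -m handwheel '{"deltas": [[-1,-0.04,0.01,0,0.045],[-1,-0.04,0.01,0,0.045],[-1,-0.04,0.01,0,0.045],[-1,0,0,0,0]]}' >/dev/null; python3 -c "
from h import *
arc()"; done
python3 -m handwheel '{"deltas": [[-1,-0.04,0.01,0,0.045],[-1,-0.04,0.01,0,0.045],[-1,0,0,0,0]]}' >/dev/null; python3 -c "
from h import *
arc()"
```

```text
t 15.72 along n 50.0 d 200.7 tool yaw-shut deg 6.66 Fn -0.2 Fd -0.5 z 0.1711 contact-angle est 6.07
t 16.1 along n 49.9 d 200.7 tool yaw-shut deg 5.75 Fn -0.2 Fd 0.2 z 0.1711 contact-angle est 5.15
```

```bash
python3 -m handwheel '{"deltas": [[-1,-0.04,0.01,0,0.045],[-1,-0.04,0.01,0,0.045],[-1,0,0,0,0]]}' >/dev/null; python3 -c "
from h import *
arc()"
python3 -m handwheel '{"deltas": [[-1,-0.03,0.01,0,0.034],[-1,-0.03,0.01,0,0.034],[-1,0,0,0,0]]}' >/dev/null; python3 -c "
from h import *
arc()"
python3 -m handwheel '{"deltas": [[-1,-0.03,0.01,0,0.034],[-1,-0.03,0,0,0.034],[-1,0,0,0,0]]}' >/dev/null; python3 -c "
from h import *
arc()"
```

```text
t 16.48 along n 50.4 d 200.6 tool yaw-shut deg 4.88 Fn 2.7 Fd -0.3 z 0.1711 contact-angle est 4.41
t 16.85 along n 50.3 d 200.6 tool yaw-shut deg 4.2 Fn 4.9 Fd -2.6 z 0.171 contact-angle est 3.69
t 17.23 along n 50.5 d 200.6 tool yaw-shut deg 3.53 Fn 6.3 Fd -2.0 z 0.171 contact-angle est 3.1
```

```bash
python3 -m handwheel '{"deltas": [[-1,-0.025,0,0,0.03],[-1,-0.025,0,0,0.03],[-1,0,0,0,0]]}' >/dev/null; python3 -c "
from h import *
arc()"
python3 -m handwheel '{"deltas": [[-1,-0.025,0,0,0.03],[-1,-0.025,0,0,0.03],[-1,0,0,0,0]]}' >/dev/null; python3 -c "
from h import *
arc()"
```

```text
t 17.6 along n 49.9 d 200.6 tool yaw-shut deg 2.9 Fn 3.5 Fd 0.2 z 0.1711 contact-angle est 2.3
t 17.98 along n 50.0 d 200.1 tool yaw-shut deg 2.29 Fn 4.0 Fd 1.9 z 0.1712 contact-angle est 1.76
```

```bash
for k in 1; do python3 -m handwheel '{"deltas": [[-1,-0.025,0,0,0.03],[-1,0,0,0,0]]}' >/dev/null; python3 -c "
from h import *
arc()"; python3 -m handwheel '{"deltas": [[-1,-0.025,0,0,0.03],[-1,0,0,0,0]]}' >/dev/null; python3 -c "
from h import *
arc()"; done
```

```text
t 18.23 along n 50.2 d 199.7 tool yaw-shut deg 2.0 Fn 3.9 Fd 2.4 z 0.1712 contact-angle est 1.55
t 18.48 along n 50.3 d 199.3 tool yaw-shut deg 1.7 Fn 3.0 Fd 2.3 z 0.1713 contact-angle est 1.28
```

```bash
python3 -m handwheel '{"deltas": [[-1,-0.025,0.005,0,0.03],[-1,0,0,0,0]]}' >/dev/null; python3 -c "
from h import *
arc()"; python3 -m handwheel '{"deltas": [[-1,-0.025,0.005,0,0.03],[-1,0,0,0,0]]}' >/dev/null; python3 -c "
from h import *
arc()"
```

```text
t 18.73 along n 50.3 d 199.2 tool yaw-shut deg 1.41 Fn 2.8 Fd 3.3 z 0.1712 contact-angle est 1.01
t 18.98 along n 50.3 d 199.1 tool yaw-shut deg 1.11 Fn 3.9 Fd 3.1 z 0.1712 contact-angle est 0.72
```

```bash
python3 -m handwheel '{"deltas": [[-1,-0.025,0.005,0,0.03],[-1,0,0,0,0]]}' >/dev/null; python3 -c "
from h import *
arc()"; python3 -m handwheel '{"deltas": [[-1,-0.02,0.005,0,0.02],[-1,0,0,0,0]]}' >/dev/null; python3 -c "
from h import *
arc()"
```

```text
t 19.23 along n 50.2 d 198.8 tool yaw-shut deg 0.8 Fn 2.7 Fd 2.5 z 0.1711 contact-angle est 0.41
t 19.48 along n 50.5 d 198.8 tool yaw-shut deg 0.62 Fn 4.0 Fd 0.9 z 0.1711 contact-angle est 0.3
```

```bash
python3 -m handwheel '{"deltas": [[-1,-0.02,0,0,0.02],[-1,0,0,0,0]]}' >/dev/null; python3 -c "
from h import *
arc()"; python3 -m handwheel '{"deltas": [[-1,-0.02,0,0,0.02],[-1,0,0,0,0]]}' >/dev/null; python3 -c "
from h import *
arc()
s=status.get_state();print(np.round(s['tau'],2),np.round(s['ft_torque'],2))"
```

```text
t 19.73 along n 50.8 d 198.7 tool yaw-shut deg 0.45 Fn 6.0 Fd 2.6 z 0.1711 contact-angle est 0.21
t 19.98 along n 51.1 d 198.6 tool yaw-shut deg 0.27 Fn 8.3 Fd 1.9 z 0.1711 contact-angle est 0.14
[ -5.2  -61.35  27.24   0.95  -2.09   0.  ] [ 1.35 -0.53 -0.02]
```

```bash
python3 -m handwheel '{"deltas": [[-1,-0.015,0,0,0.01],[-1,0,0,0,0]]}' >/dev/null; python3 -c "
from h import *
arc()"
```

```text
t 20.23 along n 51.3 d 198.5 tool yaw-shut deg 0.2 Fn 9.9 Fd 2.1 z 0.1712 contact-angle est 0.1
```

```bash
python3 -m handwheel '{"deltas": [[-1,-0.01,0,0,0.01],[-1,0,0,0,0]]}' >/dev/null; python3 -c "
from h import *
arc()"
```

```text
t 20.48 along n 51.4 d 198.5 tool yaw-shut deg 0.11 Fn 10.5 Fd 2.2 z 0.1712 contact-angle est 0.06
```

Run:
```python
from h import *
arc()
c=cam('scene'); save(c,'s2.png')
# project strike
p=np.r_[O+CX*-.144+CY*.138,.11]; q=c['Rm'].T@(p-c['o']); print(c['cx']+c['f']*q[0]/q[2],c['cy']+c['f']*q[1]/q[2])
i=cv2.resize(c['frame'][190:340,170:370,::-1],(800,600),interpolation=cv2.INTER_CUBIC); cv2.imwrite('pics/s2c.png',i)
```

```text
t 20.48 along n 51.4 d 198.5 tool yaw-shut deg 0.11 Fn 10.5 Fd 2.2 z 0.1712 contact-angle est 0.06
237.76593425215896 305.9064968827157
```

View pics/s2c.png

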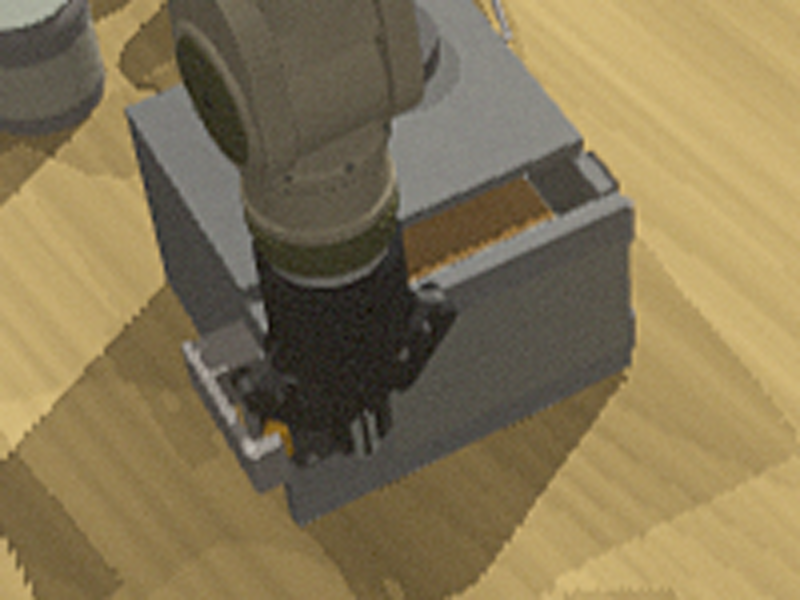

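The brass bolt at (275,435) is at the strike's nose and the door looks shut. The picture doesn't show whether it has snapped. I'll press slightly more, then ease off and feel whether the door follows.

```bash
python3 -m handwheel '{"deltas": [[-1,-0.01,0,0,0],[-1,0,0,0,0]]}' >/dev/null; python3 -c "
from h import *
arc()"
```

```text
t 20.77 along n 51.2 d 198.5 tool yaw-shut deg 0.13 Fn 10.9 Fd 2.2 z 0.1712 contact-angle est 0.02
```

```bash
python3 -m handwheel '{"deltas": [[-1,-0.01,0,0,0],[-1,0,0,0,0]]}' >/dev/null; python3 -c "
from h import *
arc()"
```

```text
t 21.02 along n 51.1 d 198.5 tool yaw-shut deg 0.14 Fn 11.0 Fd 2.6 z 0.1712 contact-angle est -0.0
```

Now ease off 4 mm in small steps.

```bash
python3 -m handwheel '{"deltas": [[-1,0.03,0,0,0],[-1,0,0,0,0]]}' >/dev/null; python3 -c "
from h import *
arc()"; python3 -m handwheel '{"deltas": [[-1,0.03,0,0,0],[-1,0,0,0,0]]}' >/dev/null; python3 -c "
from h import *
arc()"; python3 -m handwheel '{"deltas": [[-1,0.03,0,0,0],[-1,0,0,0,0]]}' >/dev/null; python3 -c "
from h import *
arc()"; python3 -m handwheel '{"deltas": [[-1,0.03,0,0,0],[-1,0,0,0,0]]}' >/dev/null; python3 -c "
from h import *
arc()"
```

```text
t 21.27 along n 51.7 d 198.5 tool yaw-shut deg 0.11 Fn 8.7 Fd 1.7 z 0.1712 contact-angle est 0.12
t 21.52 along n 52.2 d 198.4 tool yaw-shut deg 0.07 Fn 6.6 Fd 1.7 z 0.1711 contact-angle est 0.24
t 21.77 along n 52.7 d 198.3 tool yaw-shut deg 0.02 Fn 3.9 Fd 0.5 z 0.1711 contact-angle est 0.33
t 22.02 along n 53.2 d 198.1 tool yaw-shut deg -0.02 Fn -0.2 Fd -0.8 z 0.1707 contact-angle est 0.46
```

```bash
python3 -m handwheel '{"deltas": [[-1,0.1,0,0,0],[-1,0.6,0,0,0],[-1,0.9,0,0,0],[-1,0.9,0,-0.4,0],[-1,0.6,0,-0.5,0],[-1,0,0,0,0]]}' >/dev/null
python3 - <<'E'
from h import *
here()
for n in('scene','top'):
    c=cam(n);save(c,n+'4.png'); P=cloud(c); hsv=cv2.cvtColor(c['frame'],cv2.COLOR_RGB2HSV)
    rel=P[...,:2]-H; a=rel@CY; b=rel@-CX; z=P[...,2]
    m=(abs(z-.156)<.007)&(a>.02)&(a<.225)&(b>-.01)&(b<.07)&(hsv[...,1]<70)
    if m.sum()>50:
        f=np.polyfit(a[m],b[m],1); print(n,m.sum(),'slope',f[0].round(4),'off',f[1].round(4))
    if n=='scene':
        i=cv2.resize(c['frame'][190:340,170:370,::-1],(800,600),interpolation=cv2.INTER_CUBIC); cv2.imwrite('pics/s4c.png',i)
E
```

```text
t 22.77 tcp [0.7129 0.1549 0.2088] cab -0.279 0.0889 yaw 81.4 F [ 0.2 -0.1 -0.7] j [0.1  0.66 0.36 1.27 0.   1.82]
scene 294 slope -0.0188 off 0.0195
top 388 slope -0.0095 off 0.017
```

View pics/s4c.png

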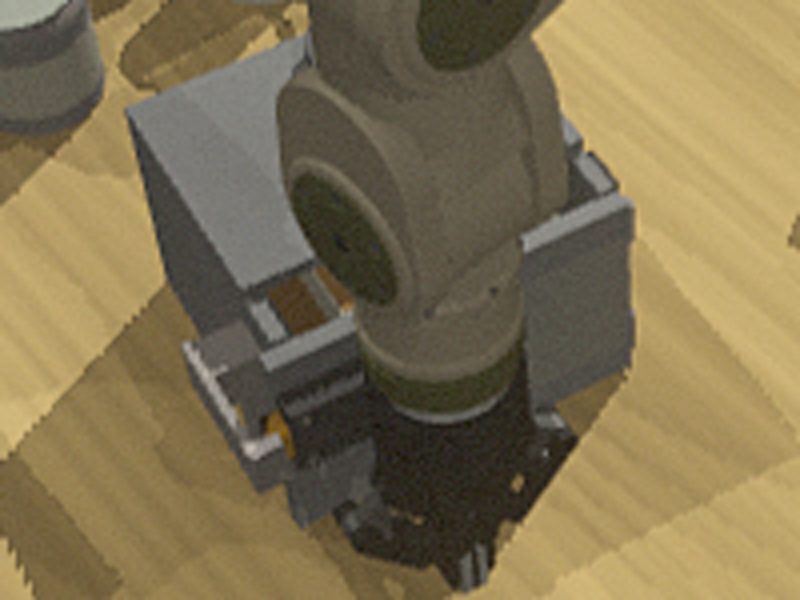

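Brass shows on both sides of the strike's nose, at (238,412) and (280,435). That fits a bolt that is out behind the nose. I'll clear the arm and check again after some time.

```bash
python3 -m handwheel '{"deltas": [[-1,0.5,0,-0.9,0],[-1,0.9,0,-0.9,0],[-1,0.9,-0.5,-0.5,0],[-1,0.9,-0.9,0,0],[-1,0.9,-0.9,0,0],[-1,0.5,-0.9,0,0],[-1,0,-0.9,0,0],[-1,0,-0.9,0,0],[-1,0,0,0,0],[-1,0,0,0,0]]}'
python3 - <<'E'
from h import *
for n in('scene','top'):
    c=cam(n);save(c,n+'5.png'); P=cloud(c); hsv=cv2.cvtColor(c['frame'],cv2.COLOR_RGB2HSV)
    rel=P[...,:2]-H; a=rel@CY; b=rel@-CX; z=P[...,2]
    m=(abs(z-.156)<.007)&(a>.02)&(a<.225)&(b>-.01)&(b<.07)&(hsv[...,1]<70)
    if m.sum()>50:
        f=np.polyfit(a[m],b[m],1); print(n,m.sum(),'slope',f[0].round(4),'off',f[1].round(4))
    br=(hsv[...,0]>12)&(hsv[...,0]<28)&(hsv[...,1]>170)&(z>.05)&(a>.19)&(a<.28)&(b>-.02)&(b<.07)
    if br.any(): print('brass',br.sum(),'along',a[br].min().round(3),a[br].max().round(3),'b',b[br].min().round(3),b[br].max().round(3))
    if n=='scene':
        i=cv2.resize(c['frame'][265:340,200:300,::-1],(800,600),interpolation=cv2.INTER_CUBIC); cv2.imwrite('pics/s5c.png',i)
E
```

```text
clock: 24.12
tcp_pos: [0.5433, 0.363, 0.2986]
orientation: [0.0, 0.76, 0.65, -0.0]
wrist_force: [1.0, -0.3, 0.4]
finger_gap: 0.0001
grip_force: 0.0
scene 634 slope -0.0175 off 0.0201
brass 28 along 0.229 0.24 b -0.012 0.043
top 388 slope -0.0097 off 0.0169
```

View pics/s5c.png

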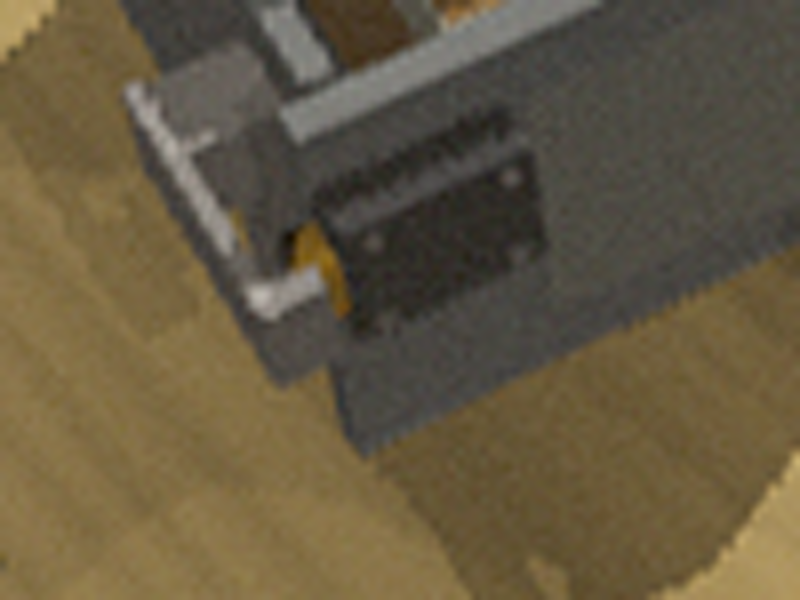

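The door angle is unchanged after the arm withdrew. The bolt shows about 14 mm out at (295–345,230–310), behind the nose, so it is latched.

```bash
python3 -c "
from workcell import hand_in
print(hand_in())"
```

```text
the job is handed in; nothing more can be done
None
```

The file box is fully in against the back wall and the door is shut, and I handed the job in at about 24 s. Every press reading during latching was 11 N or less. The snap itself never showed clearly in the force, so "latched" rests on the pictures showing the bolt out behind the strike and on the door angle not changing after I let go.

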